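# Change over the cameras on the test board

### The job

Swap the cameras on the test board: first turn the transformer's knob fully anticlockwise to off, then stand the finished cameras from the board upright in the grey tote and seat every waiting camera fully home on the pegs of a station of its own, lens facing the station's arrow. When all are in place, turn the knob fully clockwise to start the next test. Set the cameras down gently, do not let one fall over, and leave the other things on the bench alone.

Things in the scene. Friction and masses are not known exactly. Their poses are not given: they have to be found in the camera images.
- cam1: A waiting camera: at the start it stands on the bench, any way round, in front of the board. White pan-tilt camera, 116 mm tall, 0.35 to 0.7 kg, bottom-heavy. Origin: centre of its underside; z up; -x is its front, where the lens looks. Square foot 80 x 80 mm, 26 mm high, then a black column 44 mm thick, then the head (see cam2); holes in its underside (see cam3).
- cam2: A waiting camera, built like cam1 (may be absent). The head of every camera: a white drum 56 mm in diameter, its axis level along the camera's y, 88 mm above the underside, with flat parallel ends 50 mm apart (y = -25 and +25 mm), good to grip from above with the fingers across y. A black lens barrel, 36 mm thick, sticks out of it to x = -44 mm at height 88 mm.
- cam3: A waiting camera, built like cam1 (two or three of cam1 to cam3 are present). The underside of every camera has two square holes 20 mm deep, at y = 0: one 19 mm wide at x = -22 mm (front) and one 13 mm wide at x = +22 mm (rear).
- done1: A camera whose test is finished: at the start it is seated on a station of the board (done1 on station1, done2 on station2, done3 on station3; one or two of the three are present). Built just like cam1, same origin and axes.
- done2: A finished camera, built like cam1, seated on station2 at the start (may be absent).
- done3: A finished camera, built like cam1, seated on station3 at the start (may be absent).
- board: The test board, fixed: an aluminium plate 120 x 360 mm, 10 mm thick, with three stations in a row along its y, 115 mm apart (see station1). Origin: centre of its underside; z up; its -x edge is its front edge. A small black arrow on the plate in front of each station's pad marks the way the lens must face (board -x).
- station1 (a point): Station 1, at board y = +115 mm: top centre of its black pad (84 mm square, top 16 mm above the bench), board's axes. Two steel pegs 16 mm tall, tapered tips: a fat one (16 mm thick) at x = -22 mm, a thin one (10 mm) at x = +22 mm. A camera goes down on both only with its lens to -x; fully home, its underside lies on the pad, origin here, its x along the board's x.
- station2 (a point): Station 2, like station 1, at board y = 0: top centre of its pad, with the board's axes.
- station3 (a point): Station 3, like station 1, at board y = -115 mm: top centre of its pad, with the board's axes.
- tote: A grey open tote fixed to the bench, outside 280 (x) x 190 (y) x 70 mm high, walls and floor 5 mm. Origin: centre of its underside; z up. Empty at the start. It stands on one side of the bench, the transformer on the other; which side varies. Two cameras fit side by side along its x, for example at x = -65 and +65 mm.
- power (a joint): The knob on top of the grey variable transformer (140 x 150 mm, 120 mm tall, fixed) that feeds the board. 0 = off, its anticlockwise end stop; it grows as the knob is turned clockwise seen from above, up to 2.6 rad = full power, its clockwise end stop. It stays where it is left (friction about 0.06 N m).
- power_grip (a point): The point to grip on the knob, on its upright axis, 158 mm above the bench; z up; turns with the knob. The knob is a bar, 57 mm long along this point's x and 14 mm wide along its y, reaching from 25 mm below this point to 7 mm above it, on a disc 60 mm in diameter. A white line on top marks its -x end, which points at the dial's scale.
- tape: Bystander: a black roll of tape, 56 mm in diameter, 24 mm high.
- screwdriver: Bystander: a screwdriver, 190 mm long, lying behind the board.
- meter: Bystander: a multimeter, 75 x 160 x 35 mm.
- plug: Bystander: a black plug, 50 x 36 x 28 mm.

How it is judged:
By the outcome, as a careful person would: the job done as asked, in the order asked, and still so for the second after the job is handed in, with the robot touching nothing.
Of cam1, cam2, cam3 only 2 to 3 are there at a start; the rules pass over those that are not, and their reading is None.
Of done1, done2, done3 only 1 to 2 are there at a start; the rules pass over those that are not, and their reading is None.
At some moment in a run one of cam1, cam2, cam3 may be knocked a few centimetres aside while the robot is not near it.
It also fails if it takes over 210 s, if anything falls off the work surface, if the arm or the gripper's body presses on something with over 40 N, if the wrist force passes 120 N, or if a joint passes its speed limit or range.

### The arm

A 6-joint arm with a two-finger parallel gripper is mounted at the origin on the work surface. World frame = base frame: x ahead of the robot, y to its left, z up, the work surface at z = 0. Lengths are in m, angles in rad, forces in N, time in s.
With the tool pointing down it reaches from about 0.35 to 0.775 m from the base axis. Payload 5.5 kg.
Tool frame: the origin (TCP) lies at the very end of the fingers, on their centre line; the grasp point (between the pads) lies bot.grasp_offset behind it (bot.grasp_offset is the distance from the TCP to the grasp point, in m); z points along the fingers, y is the line along which they close (so a half turn about z gives the same grasp; the last joint's range is limited). The gripper opens to 85 mm and grips with 20 to 120 N. Pads are 22 mm wide; open, the fingers measure 114 mm over their backs; the gripper's body (76 mm by 85 mm) begins 54 mm behind the grasp point. The pads swing forward as they close: fully open they stand 13 mm farther back than shut.
Start: joints at [1.165, 0.313, 0.046, 1.304, 0, 1.431], TCP at [0.151, 0.555, 0.231] pointing down, gripper open.
Joint ranges: [-2.76, 2.76], [-0.86, 1.69], [-1.03, 1.26], [-2.2, 2.34], [-1.47, 1.5], [-3.14, 3.14]. Speed limits (rad/s): [2.57, 2.57, 3.14, 3.14, 3.14, 3.14].

### API

Orientations are given as a rotation vector (axis times angle).
In Python, from workcell import bot gives the robot as it stands.
- The arm moves only by the tool arm_command, never from a script. Its argument "increments" is a list of rows, each a list of 3 entries, a list of its own where there are three numbers: the closure, from 0 (fully open) to 1 (shut), then the shift along the tool's x, y, z in cm, then the turn, a rotation vector about the tool's x, y, z in rad. In form: [[grip, [dx, dy, dz], [wx, wy, wz]], ...]. A call has 1 to 12 rows; each row shifts and turns the commanded pose from where the row before left it, along the tool's axes as they then stand; what a row does not reach is not made up. A row lasts 1/10 s, in which the tool goes at most 50 mm and 8.59 degrees, less where a joint would pass 70% of its speed; a pose out of reach is approached as far as the arm can. A call with a gripper value outside its range is refused whole. The fingers move at their own pace and stop on an object; "squeeze" is the grip in N (left out, the last holds). Time passes only in rows, so rows that do not move let the fingers close. It gives the time, the measured TCP pose, the force, the opening and the grip force at its end, in the units of the state.
- bot.sense(): the state, without advancing time (a new reading comes with each control period).
- bot.capture(name): name is "side" or "top"; returns a dict with "image" (384x512x3 uint8, blue, green, red), "mtx" (3x3 intrinsics, pixels), "R" (3x3) and "t" (3): a world point X has camera coordinates R X + t. Camera axes: x right, y down, z forward; pixel columns grow to the right and rows downward; lengths in m; the calibration is good to about 2 mm. A picture is of the moment at which its call begins. There is no depth.
- bot.job_done(): hands the job in; it is judged then, once.
The state is a dict: "clock": time; "joint_positions": joint angles; "joint_velocities": joint speeds; "tau": joint torques, N m; "position": TCP position; "ee_rot": TCP orientation; "ft_force": force on the tool from outside, world axes, zero at the start; "ft_torque": the same for the moment, N m; "finger_gap": finger opening in m; "gripper_force": force on a finger pad.
Only numpy, scipy, OpenCV 4.12 (cv2) and the standard library are available. Lean on these libraries where they do the work, as an engineer would, in place of code of your own. Each camera call takes 0.05 s, during which the arm holds its last target. There are 200 camera calls.

## Working session

There is one attempt and no reset: what is moved stays moved. The work goes in short steps, Python scripts to look and compute and a tool call to move; the robot and the scene stay as the last step left them, time stands still between calls to the robot, and variables do not carry over. Pictures are saved under pics/ and viewed, at most 16 in all, crops included, and the job is handed in when it is done.

Besides the shell and the picture viewer there is one more tool, called after "Request:" as name(argument=value, ...) on one line, values as JSON. arm_command: Moves the arm, as the interface text tells. Its arguments: {"type":"object","properties":{"increments":{"type":"array"},"squeeze":{"type":"number"}},"required":["increments"]}

```bash
ls; mkdir -p pics
python3 - <<'E'
from workcell import bot
import cv2,pickle
s=bot.sense();print({k:s[k] for k in('clock','position','ee_rot','finger_gap')},bot.grasp_offset)
for n in('top','side'):
    c=bot.capture(n);cv2.imwrite(f'pics/{n}0.png',c['image']);pickle.dump(c,open(f'{n}0.pkl','wb'));print(n,c['mtx'].tolist(),(-c['R'].T@c['t']).round(3),c['R'].round(3).tolist())
E
```

```text
pics
{'clock': 0.0, 'position': array([0.15085966, 0.55432635, 0.23041097]), 'ee_rot': array([-4.16227103e-01, -3.11342247e+00,  2.75472668e-03]), 'finger_gap': 0.08574532315760894} 0.0187
top [[497.31465038083445, 0.0, 250.54001772018714], [0.0, 497.31465038083445, 187.7111543598585], [0.0, 0.0, 1.0]] [ 0.401 -0.003  1.418] [[0.021, -1.0, -0.007], [-0.986, -0.019, -0.166], [0.166, 0.011, -0.986]]
side [[417.8363440826186, 0.0, 255.50288498343264], [0.0, 417.8363440826186, 191.724450089105], [0.0, 0.0, 1.0]] [0.497 0.974 0.972] [[-0.995, -0.1, 0.006], [-0.07, 0.652, -0.755], [0.072, -0.751, -0.656]]
```

View pics/top0.png

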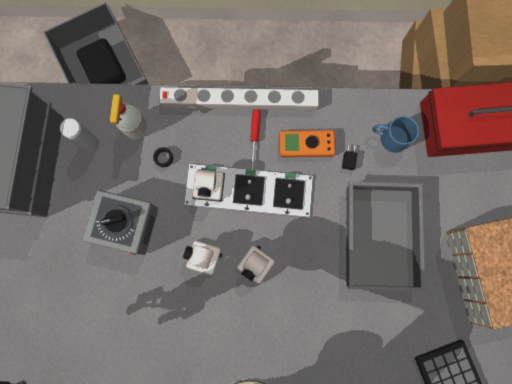

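View pics/side0.png

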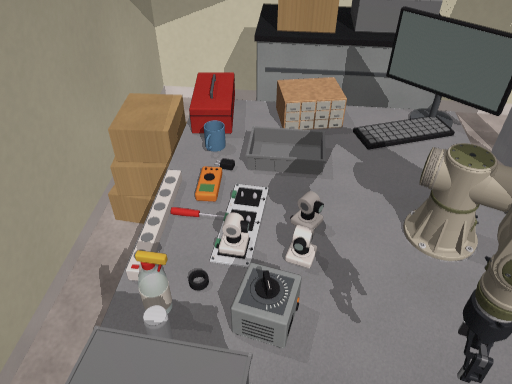

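The top view shows done1 seated on station 1 at (207,183), with stations 2 and 3 empty at (249,188) and (289,193). Two cameras are waiting, at (203,257) with its lens to the left and (256,265) with its lens lower-left. The transformer knob is at (116,221) and the tote is at (385,237). The side view agrees.

```bash
cat > h.py <<'E'
import numpy as np,cv2,pickle
def load(n): return pickle.load(open(n+'.pkl','rb'))
def ray(c,p,z):
    d=c['R'].T@np.linalg.inv(c['mtx'])@np.array([p[0],p[1],1.]);o=-c['R'].T@c['t']
    return (o+d*(z-o[2])/d[2])
def proj(c,X):
    q=c['mtx']@(c['R']@np.asarray(X,float)+c['t']);return q[:2]/q[2]
def tri(cs,ps):
    A=[];b=[]
    for c,p in zip(cs,ps):
        d=c['R'].T@np.linalg.inv(c['mtx'])@np.array([p[0],p[1],1.]);d/=np.linalg.norm(d)
        P=np.eye(3)-np.outer(d,d);A.append(P);b.append(P@(-c['R'].T@c['t']))
    return np.linalg.solve(sum(A),sum(b))
def crop(img,x0,y0,w,h,s,out):
    cv2.imwrite(out,cv2.resize(img[y0:y0+h,x0:x0+w],None,fx=s,fy=s,interpolation=cv2.INTER_CUBIC))
E
python3 - <<'E'
from h import *
t=load('top0')['image'];s=load('side0')['image']
a=cv2.resize(t[150:290,80:320],None,fx=3.33,fy=3.33,interpolation=cv2.INTER_CUBIC);cv2.imwrite('pics/a.png',a)
crop(s,200,170,150,150,4,'pics/b.png')
E
```

```text
(no output)
```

View pics/a.png

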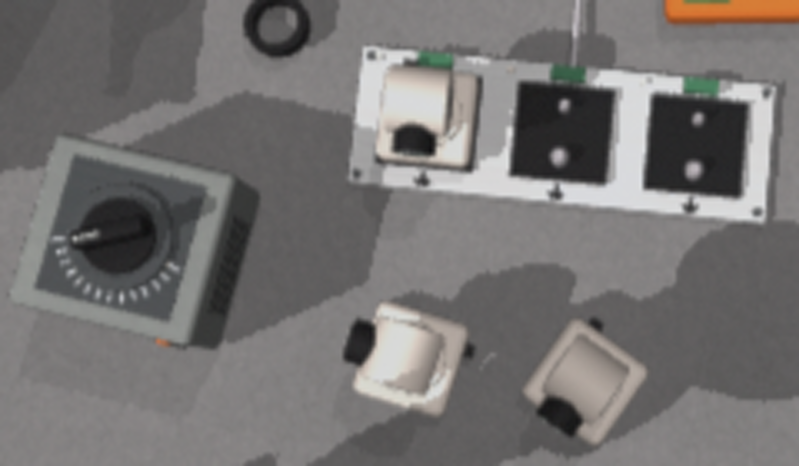

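View pics/b.png

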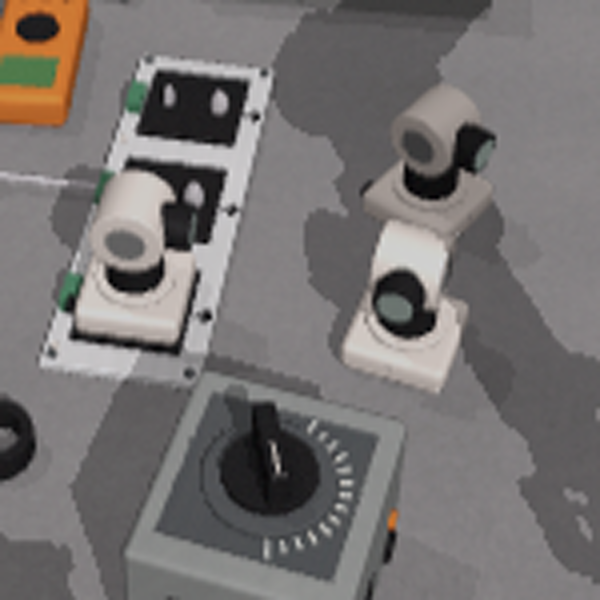

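The crop shows the white line at the left end of the dial, so the knob is at full power, and off is 2.6 rad anticlockwise. The picked corners go into the ray code next.

Run:
```python
from h import *
np.set_printoptions(precision=4,suppress=True)
T=load('top0');S=load('side0')
a=lambda x,y:(x/3.33+80-.35,y/3.33+150-.35)
b=lambda x,y:(x/4+200-.375,y/4+170-.375)
k1,k2=ray(T,a(75,239),.165),ray(T,a(150,230),.165)
print('knob ends',k1,k2,'mid',(k1+k2)/2,'len',np.linalg.norm(k1-k2),'bar ang',np.degrees(np.arctan2(*(k1-k2)[1::-1])))
print('knob tri far end',tri([T,S],[a(150,230),b(263,405)]))
print('box corners',[ray(T,a(*p),.12)[:2] for p in((62,135),(240,177),(187,345),(10,300))], np.mean([ray(T,a(*p),.12)[:2] for p in((62,135),(240,177),(187,345),(10,300))],0))
C=[ray(T,a(*p),.01)[:2] for p in((363,45),(778,84),(766,221),(349,184))]
print('board',C,'c',np.mean(C,0),[np.linalg.norm(C[i]-C[i-1]) for i in range(4)])
yv=(C[0]-C[1])+(C[3]-C[2]);ang=np.arctan2(yv[1],yv[0]);print('board y ang',ang)
# drum: end edge corners at top (silhouette z~.088)
C=[ray(S,b(*p),.01)[:2] for p in((142,57),(273,70),(194,383),(42,364))]
print('board side',np.mean(C,0),[np.linalg.norm(C[i]-C[i-1]) for i in range(4)])
for n,P in dict(A=((385,303),(467,322),(440,413),(355,395)),B=((580,320),(647,372),(597,445),(525,388))).items():
    q=np.array([ray(T,a(*p),.024)[:2] for p in P]);print(n,'foot c',q.mean(0),'sides',[np.linalg.norm(q[i]-q[i-1]).round(4) for i in range(4)],'ang',[np.degrees(np.arctan2(*(q[i]-q[i-1])[::-1])).round(1) for i in range(4)])
m=cv2.inRange(T['image'],(50,50,50),(75,75,75))
print('tote outer', [ray(T,p,.07)[:2] for p in((348,180),(424,183),(427,294),(346,286))])
```

```text
knob ends [0.5172 0.3846 0.165 ] [0.5252 0.3279 0.165 ] mid [0.5212 0.3562 0.165 ] len 0.05725529487509897 bar ang 98.03913938479384
knob tri far end [0.5294 0.3303 0.1554]
box corners [array([0.6041, 0.4147]), array([0.5732, 0.271 ]), array([0.4405, 0.3052]), array([0.4725, 0.4461])] [0.5226 0.3592]
board [array([0.7058, 0.1932]), array([ 0.6782, -0.1675]), array([ 0.5589, -0.1573]), array([0.5836, 0.2002])] c [0.6316 0.0171] [np.float64(0.12232227910378858), np.float64(0.361830557025537), np.float64(0.11972835867055683), np.float64(0.3583606591196714)]
board y ang 1.4981086426241463
board side [0.6337 0.0189] [np.float64(0.3578445887321872), np.float64(0.11825665968813519), np.float64(0.3587069591243859), np.float64(0.11349640942412567)]
A foot c [0.4365 0.1395] sides [np.float64(0.0798), np.float64(0.0708), np.float64(0.0782), np.float64(0.0725)] ang [np.float64(-16.0), np.float64(-101.8), np.float64(165.1), np.float64(79.4)]
B foot c [ 0.4205 -0.0073] sides [np.float64(0.0725), np.float64(0.0705), np.float64(0.0729), np.float64(0.0758)] ang [np.float64(-38.0), np.float64(-126.5), np.float64(146.2), np.float64(53.3)]
tote outer [array([ 0.6538, -0.256 ]), array([ 0.6495, -0.4643]), array([ 0.351 , -0.4612]), array([ 0.3673, -0.2473])]
```

Request:
arm_command(increments=[[0, [-3.42, -0.77, 0], [0, 0, 0]], [0, [-3.42, -0.77, 0], [0, 0, 0]], [0, [-3.42, -0.77, 0], [0, 0, 0]], [0, [-3.42, -0.77, 0], [0, 0, 0]], [0, [-3.42, -0.77, 0], [0, 0, 0]], [0, [-3.42, -0.77, 0], [0, 0, 0]], [0, [-3.42, -0.77, 0], [0, 0, 0]], [0, [-3.42, -0.77, 0], [0, 0, 0]], [0, [-3.42, -0.77, 0], [0, 0, 0]], [0, [-3.42, -0.77, 0], [0, 0, 0]], [0, [-3.42, -0.77, 0], [0, 0, 0]], [0, [-3.42, -0.77, 0], [0, 0, 0]]])

```text
clock: 1.3
position: [0.5237, 0.3569, 0.2308]
ee_rot: [-0.416, -3.113, 0.001]
ft_force: [0.2, -0.1, -0.6]
finger_gap: 0.0854
gripper_force: 0.0
```

Request:
arm_command(increments=[[0, [0, 0, 0], [0, 0, 0.146]], [0, [0, 0, 0], [0, 0, 0.146]], [0, [0, 0, 0], [0, 0, 0.146]], [0, [0, 0, 0], [0, 0, 0.146]], [0, [0, 0, 0], [0, 0, 0.146]], [0, [0, 0, 0], [0, 0, 0.146]], [0, [0, 0, 0], [0, 0, 0.146]], [0, [0, 0, 0], [0, 0, 0.146]], [0, [0, 0, 0], [0, 0, 0]]])

```text
clock: 2.2
position: [0.5225, 0.3577, 0.2307]
ee_rot: [-2.064, -2.368, 0.002]
ft_force: [-0.0, -0.8, -0.7]
finger_gap: 0.0856
gripper_force: 0.0
```

```bash
cat > go.py <<'E'
# usage: go.py x y z psi_deg : tool-frame shift (cm, current axes) and turn (rad) to that pose, tool down
import sys,numpy as np
from scipy.spatial.transform import Rotation as Ro
from workcell import bot
np.set_printoptions(precision=3,suppress=True)
s=bot.sense();R=Ro.from_rotvec(s['ee_rot']);M=R.as_matrix()
print('t',round(s['clock'],2),'pos',np.array(s['position']),'psi',np.degrees(np.arctan2(M[1,1],M[0,1])).round(2),'tilt',M[:2,2],'q',np.array(s['joint_positions']),'F',np.array(s['ft_force']),'T',np.array(s['ft_torque']),'gap',s['finger_gap'],s['gripper_force'])
a=[float(v) for v in sys.argv[1:]]
for x,y,z,p in np.array(a).reshape(-1,4):
    p=np.radians(p);yv=np.array([np.cos(p),np.sin(p),0]);zv=np.array([0,0,-1.]);G=np.c_[np.cross(yv,zv),yv,zv]
    print('shift cm',M.T@(np.array([x,y,z])-s['position'])*100,'turn',(R.inv()*Ro.from_matrix(G)).as_rotvec())
    M=G;R=Ro.from_matrix(G);s['position']=np.array([x,y,z])
E
python3 go.py .522 .357 .142 8
```

```text
t 2.2 pos [0.523 0.358 0.231] psi 7.83 tilt [-0.001 -0.   ] q [0.474 0.431 0.217 1.357 0.    1.908] F [-0.004 -0.818 -0.735] T [ 0.054 -0.009 -0.004] gap 0.08559216331120195 0.0
shift cm [-0.063 -0.052  8.872] turn [-0.001  0.    -0.003]
```

Request:
arm_command(increments=[[0, [0, 0, 1.8], [0, 0, 0]], [0, [0, 0, 1.8], [0, 0, 0]], [0, [0, 0, 1.8], [0, 0, 0]], [0, [0, 0, 1.8], [0, 0, 0]], [0, [0, 0, 1.6], [0, 0, 0]], [1, [0, 0, 0], [0, 0, 0]], [1, [0, 0, 0], [0, 0, 0]], [1, [0, 0, 0], [0, 0, 0]], [1, [0, 0, 0], [0, 0, 0]], [1, [0, 0, 0], [0, 0, 0]], [1, [0, 0, 0], [0, 0, 0]], [1, [0, 0, 0], [0, 0, 0]]], squeeze=30)

```text
clock: 3.4
position: [0.5243, 0.3582, 0.1447]
ee_rot: [2.063, 2.367, 0.005]
ft_force: [3.6, -0.3, 4.5]
finger_gap: 0.0135
gripper_force: 36.6
```

```bash
python3 go.py
```

```text
t 3.4 pos [0.524 0.358 0.145] psi 7.84 tilt [0.004 0.001] q [ 0.473  0.461  0.051  1.157 -0.001  1.907] F [ 3.557 -0.341  4.512] T [-0.071 -0.743  0.037] gap 0.013531169274019225 36.62992000579834
```

Request:
arm_command(increments=[[1, [0, 0.2, 0], [0, 0, -0.13]], [1, [0, 0, 0], [0, 0, -0.13]], [1, [0, 0, 0], [0, 0, -0.13]], [1, [0, 0, 0], [0, 0, -0.13]], [1, [0, 0, 0], [0, 0, -0.13]], [1, [0, 0, 0], [0, 0, -0.13]], [1, [0, 0, 0], [0, 0, -0.13]], [1, [0, 0, 0], [0, 0, -0.13]], [1, [0, 0, 0], [0, 0, -0.13]], [1, [0, 0, 0], [0, 0, -0.13]]])

```text
clock: 4.4
position: [0.5261, 0.36, 0.1447]
ee_rot: [0.201, 3.132, 0.007]
ft_force: [3.1, 4.8, 3.2]
finger_gap: 0.0134
gripper_force: 36.5
```

Request:
arm_command(increments=[[1, [0, 0, 0], [0, 0, -0.13]], [1, [0, 0, 0], [0, 0, -0.13]], [1, [0, 0, 0], [0, 0, -0.13]], [1, [0, 0, 0], [0, 0, -0.13]], [1, [0, 0, 0], [0, 0, -0.13]], [1, [0, 0, 0], [0, 0, -0.13]], [1, [0, 0, 0], [0, 0, -0.13]], [1, [0, 0, 0], [0, 0, -0.13]], [1, [0, 0, 0], [0, 0, -0.13]], [1, [0, 0, 0], [0, 0, -0.13]]])

```text
clock: 5.4
position: [0.5249, 0.3616, 0.1448]
ee_rot: [-1.734, 2.614, 0.008]
ft_force: [-6.9, -2.1, 7.7]
finger_gap: 0.013
gripper_force: 69.4
```

```bash
python3 go.py
```

```text
t 5.4 pos [0.525 0.362 0.145] psi 157.13 tilt [0.001 0.007] q [ 0.475  0.464  0.057  1.159  0.006 -0.697] F [-6.886 -2.064  7.677] T [-0.676  1.822 -1.238] gap 0.013025254792211042 69.43661358207464
```

The knob has turned 2.606 rad with 1.2 N·m against the stop, so it is off. Next I release it, lift, and move toward done1.

Request:
arm_command(increments=[[0, [0, 0, 0], [0, 0, 0]], [0, [0, 0, 0], [0, 0, 0]], [0, [0, 0, 0], [0, 0, 0]], [0, [0, 0, 0], [0, 0, 0]], [0, [0, 0, 0], [0, 0, 0]], [0, [0, 0, 0], [0, 0, 0]], [0, [0, 0, -2], [0, 0, 0]], [0, [0, 0, -3], [0, 0, 0]], [0, [0, 0, -3], [0, 0, 0]], [0, [0, 0, -2], [0, 0, 0]], [0, [0, 0, 0], [0, 0, 0]]])

```text
clock: 6.5
position: [0.5263, 0.3589, 0.2471]
ee_rot: [-1.726, 2.617, -0.001]
ft_force: [-0.1, 0.9, 0.7]
finger_gap: 0.0851
gripper_force: 0.0
```

```bash
python3 - <<'E'
from h import *
from workcell import bot
T=bot.capture('top');S=bot.capture('side')
pickle.dump(T,open('top1.pkl','wb'));pickle.dump(S,open('side1.pkl','wb'))
t=cv2.resize(T['image'][150:240,180:320],None,fx=5.7,fy=5.7,interpolation=cv2.INTER_CUBIC)
cv2.imwrite('pics/c.png',t)
crop(S['image'],195,170,160,150,4,'pics/d.png')
E
python3 go.py
```

```text
t 6.6 pos [0.525 0.358 0.243] psi 156.81 tilt [0.001 0.   ] q [ 0.473  0.433  0.249  1.387  0.    -0.693] F [-0.562 -0.652 -1.353] T [-0.005 -0.014  0.025] gap 0.08537441618602434 0.0
```

View pics/c.png

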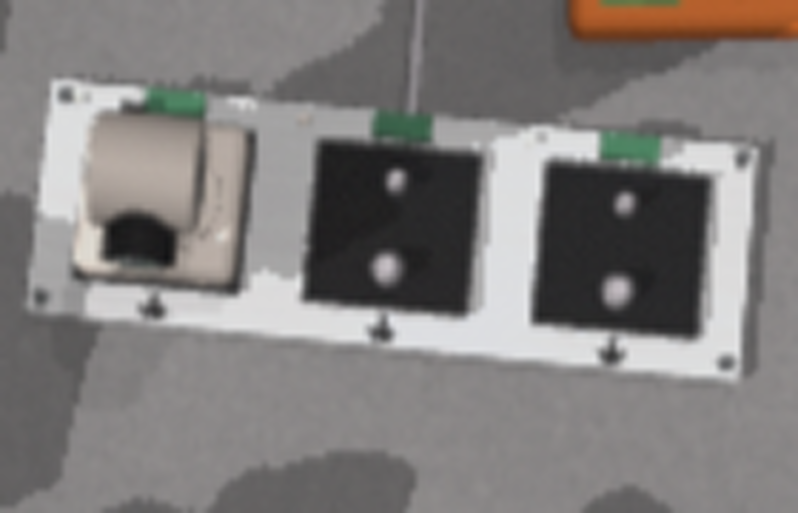

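The board crop shows the two empty pads with corners at (318,140) to (470,315) and (547,162) to (701,336). done1's drum is at about (143,168), and the arrows are below the pads.

Run:
```python
from h import *
np.set_printoptions(precision=4,suppress=True)
T=load('top1')
c=lambda x,y:(x/5.7+180-.41,y/5.7+150-.41)
P2=[ray(T,c(*p),.016)[:2] for p in((318,140),(483,152),(470,315),(304,299))]
P3=[ray(T,c(*p),.016)[:2] for p in((547,162),(713,177),(701,336),(532,322))]
s2,s3=np.mean(P2,0),np.mean(P3,0);print('s2',s2,'s3',s3,np.linalg.norm(s2-s3))
B=[ray(T,c(*p),.01)[:2] for p in((52,80),(761,146),(740,381),(25,314))];print('board c',np.mean(B,0))
pg=[ray(T,c(*p),.032)[:2] for p in((397,180),(387,267),(625,204),(618,291))];print('pegtops',pg)
def ang(v):return np.degrees(np.arctan2(v[1],v[0]))
print('angs y',ang(s2-s3),ang(B[0]-B[1]),ang(B[3]-B[2]),'x dir',ang(B[0]-B[3]),ang(B[1]-B[2]),[ang(pg[i]-pg[i+1]) for i in(0,2)])
ar=[ray(T,c(*p),.01)[:2] for p in((152,306),(382,330),(612,353))];print('arrows',ar,ang(ar[0]-ar[2]))
y=np.radians(85.5);u=np.array([np.cos(y),np.sin(y)])
print('s1 pred',s2+.115*u)
# drum: silhouette corners at mid height .104 (visible edges of end faces)
d=[ray(T,c(*p),.104)[:2] for p in((97,112),(203,122),(195,225),(85,208))];print('drum',np.mean(d,0))
A=lambda x,y:(x/3.33+80-.35,y/3.33+150-.35)
```

```text
s2 [0.6315 0.0176] s3 [ 0.6223 -0.0975] 0.11544305009080386
board c [0.6309 0.0178]
pegtops [array([0.6522, 0.0163]), array([0.6084, 0.0203]), array([ 0.6423, -0.0971]), array([ 0.5986, -0.094 ])]
angs y 85.38734649878566 85.6828027642631 85.75814696645213 x dir -4.082318698105296 -5.000013830829591 [np.float64(-5.235559456223452), np.float64(-4.070789371743766)]
arrows [array([0.5896, 0.138 ]), array([0.5797, 0.0224]), array([ 0.5705, -0.0927])] 85.26607920420287
s1 pred [0.6406 0.1323]
drum [0.6432 0.1343]
```

View pics/d.png

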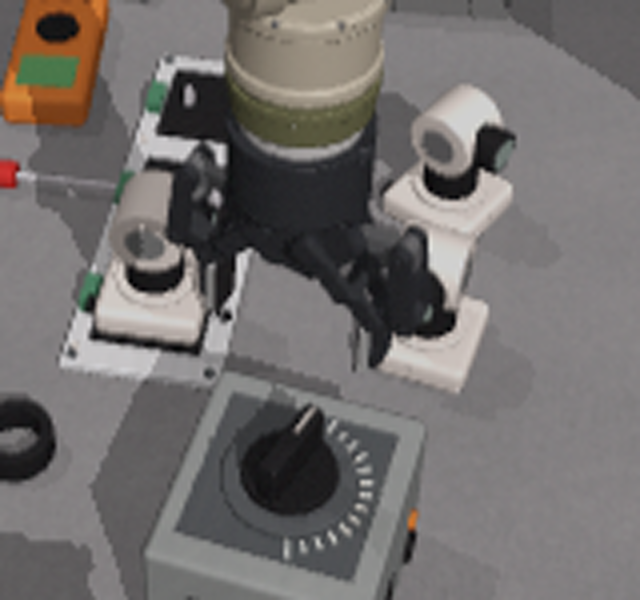

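```bash
python3 go.py .642 .1335 .2 156.8  .642 .1335 .2 85.4
```

```text
t 6.6 pos [0.525 0.358 0.243] psi 156.81 tilt [0.001 0.   ] q [ 0.473  0.433  0.249  1.387  0.    -0.693] F [-0.562 -0.652 -1.353] T [-0.005 -0.014  0.025] gap 0.08537441618602434 0.0
shift cm [ 16.045 -19.609   4.323] turn [-0.     0.001  0.   ]
shift cm [0. 0. 0.] turn [0.    0.    1.246]
```

Request:
arm_command(increments=[[0, [2, -2.45, 0.54], [0, 0, 0]], [0, [2, -2.45, 0.54], [0, 0, 0]], [0, [2, -2.45, 0.54], [0, 0, 0]], [0, [2, -2.45, 0.54], [0, 0, 0]], [0, [2, -2.45, 0.54], [0, 0, 0]], [0, [2, -2.45, 0.54], [0, 0, 0]], [0, [2, -2.45, 0.54], [0, 0, 0]], [0, [2, -2.45, 0.54], [0, 0, 0]]])

```text
clock: 7.4
position: [0.6414, 0.1326, 0.1976]
ee_rot: [1.728, -2.62, -0.003]
ft_force: [-0.1, 0.5, 0.8]
finger_gap: 0.0852
gripper_force: 0.0
```

Request:
arm_command(increments=[[0, [0, 0, 0], [0, 0, 0.1385]], [0, [0, 0, 0], [0, 0, 0.1385]], [0, [0, 0, 0], [0, 0, 0.1385]], [0, [0, 0, 0], [0, 0, 0.1385]], [0, [0, 0, 0], [0, 0, 0.1385]], [0, [0, 0, 0], [0, 0, 0.1385]], [0, [0, 0, 0], [0, 0, 0.1385]], [0, [0, 0, 0], [0, 0, 0.1385]], [0, [0, 0, 0], [0, 0, 0.1385]], [0, [0, 0, 0], [0, 0, 0]], [0, [0, 0, 0], [0, 0, 0]]])

```text
clock: 8.5
position: [0.6412, 0.1338, 0.1986]
ee_rot: [-0.121, -3.137, 0.0]
ft_force: [-0.4, 0.7, 0.3]
finger_gap: 0.0854
gripper_force: 0.0
```

```bash
python3 go.py .642 .1335 .085 85.4
```

```text
t 8.5 pos [0.641 0.134 0.199] psi 85.58 tilt [-0.002 -0.   ] q [0.083 0.484 0.221 1.31  0.    0.16 ] F [-0.408  0.669  0.277] T [-0.078 -0.032  0.024] gap 0.08541242446751378 0.0
shift cm [-0.105 -0.022 11.361] turn [-0.    -0.002  0.003]
```

Request:
arm_command(increments=[[0, [-0.1, 0, 1.8], [0, 0, 0]], [0, [0, 0, 1.8], [0, 0, 0]], [0, [0, 0, 1.8], [0, 0, 0]], [0, [0, 0, 1.8], [0, 0, 0]], [0, [0, 0, 1.8], [0, 0, 0]], [0, [0, 0, 1.5], [0, 0, 0]], [0, [0, 0, 0.85], [0, 0, 0]], [0, [0, 0, 0], [0, 0, 0]]])

```text
clock: 9.3
position: [0.6417, 0.1337, 0.0848]
ee_rot: [-0.124, -3.136, 0.001]
ft_force: [0.4, -0.3, 0.6]
finger_gap: 0.0855
gripper_force: 0.0
```

Request:
arm_command(increments=[[0.2, [0, 0, 0], [0, 0, 0]], [0.3, [0, 0, 0], [0, 0, 0]], [0.4, [0, 0, 0], [0, 0, 0]], [1, [0, 0, 0], [0, 0, 0]], [1, [0, 0, 0], [0, 0, 0]], [1, [0, 0, 0], [0, 0, 0]], [1, [0, 0, 0], [0, 0, 0]], [1, [0, 0, 0], [0, 0, 0]]], squeeze=45)

```text
clock: 10.1
position: [0.6437, 0.1329, 0.088]
ee_rot: [0.127, 3.137, -0.002]
ft_force: [-1.1, -4.7, 5.3]
finger_gap: 0.0494
gripper_force: 48.8
```

```bash
python3 go.py
```

```text
t 10.1 pos [0.644 0.133 0.088] psi 85.36 tilt [ 0.002 -0.001] q [ 0.082  0.539  0.034  1.064 -0.002  0.163] F [-1.078 -4.71   5.304] T [-1.022  0.161  0.056] gap 0.04938023788536808 48.77819001674652
```

done1 is gripped (gap 49 mm). I'll lift it, check, and carry it to the tote.

Request:
arm_command(increments=[[1, [0, -0.1, -0.5], [0, 0, 0]], [1, [0, 0, -0.5], [0, 0, 0]], [1, [0, 0, -0.7], [0, 0, 0]], [1, [0, 0, -0.8], [0, 0, 0]], [1, [0, 0, -1.5], [0, 0, 0]], [1, [0, 0, -2], [0, 0, 0]], [1, [0, 0, -2], [0, 0, 0]], [1, [0, 0, -2], [0, 0, 0]], [1, [0, 0, -2], [0, 0, 0]], [1, [0, 0, 0], [0, 0, 0]], [1, [0, 0, 0], [0, 0, 0]]])

```text
clock: 11.2
position: [0.643, 0.1331, 0.2067]
ee_rot: [0.126, 3.138, 0.001]
ft_force: [0.3, 0.3, -5.7]
finger_gap: 0.0495
gripper_force: 47.9
```

```bash
python3 - <<'E'
from h import *
from workcell import bot
T=bot.capture('top');pickle.dump(T,open('top2.pkl','wb'))
cv2.imwrite('pics/e.png',cv2.resize(T['image'][150:320,170:460],None,fx=2.7,fy=2.7,interpolation=cv2.INTER_CUBIC))
E
python3 go.py .55 -.355 .21 85.4
```

```text
t 11.25 pos [0.642 0.133 0.206] psi 85.41 tilt [-0.001  0.   ] q [0.082 0.483 0.237 1.326 0.    0.162] F [ 0.513 -0.496 -5.163] T [ 0.014 -0.059 -0.009] gap 0.04944467249696903 47.85607874393463
shift cm [  5.304 -49.381  -0.428] turn [ 0.    -0.001  0.   ]
```

View pics/e.png

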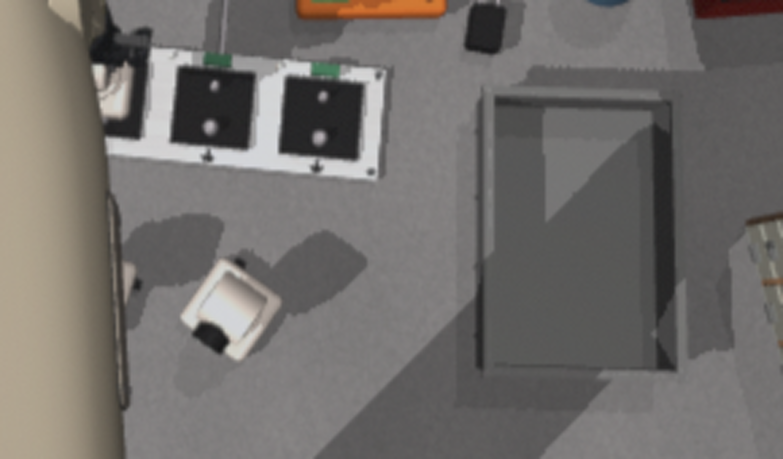

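The crop shows the station pads free, camera B at (228,308), and the tote rim from (482,88) to (678,372).

Run:
```python
from h import *
np.set_printoptions(precision=4,suppress=True)
T=load('top2');e=lambda x,y:(x/2.7+170-.3,y/2.7+150-.3)
c=[ray(T,e(*p),.07)[:2] for p in((482,88),(675,98),(678,372),(478,370))];print(c,np.mean(c,0))
```

```text
[array([ 0.6474, -0.2565]), array([ 0.6409, -0.4522]), array([ 0.3676, -0.4455]), array([ 0.3654, -0.2493])] [ 0.5053 -0.3509]
```

Request:
arm_command(increments=[[1, [0.44, -3.0, 0], [0, 0, 0]], [1, [0.44, -4.2, 0], [0, 0, 0]], [1, [0.44, -4.2, 0], [0, 0, 0]], [1, [0.44, -4.2, 0], [0, 0, 0]], [1, [0.44, -4.2, 0], [0, 0, 0]], [1, [0.44, -4.2, 0], [0, 0, 0]], [1, [0.44, -4.2, 0], [0, 0, 0]], [1, [0.44, -4.2, 0], [0, 0, 0]], [1, [0.44, -4.2, 0], [0, 0, 0]], [1, [0.44, -4.2, 0], [0, 0, 0]], [1, [0.44, -4.2, 0], [0, 0, 0]], [1, [0.44, -4.2, 0], [0, 0, 0]]])

```text
clock: 12.45
position: [0.5495, -0.3543, 0.2046]
ee_rot: [-0.126, -3.137, -0.003]
ft_force: [1.3, 0.2, -5.2]
finger_gap: 0.0492
gripper_force: 49.1
```

```bash
python3 go.py .55 -.357 .21 85.4
```

```text
t 12.45 pos [ 0.55  -0.354  0.205] psi 85.4 tilt [-0.002  0.002] q [-0.695  0.481  0.23   1.323  0.    -0.615] F [ 1.268  0.19  -5.169] T [ 0.017 -0.126  0.013] gap 0.049175150636953185 49.08167839050293
shift cm [-0.067 -0.262 -0.538] turn [ 0.002 -0.002  0.   ]
```

Request:
arm_command(increments=[[1, [0, 0, 1.5], [0, 0, 0]], [1, [0, 0, 2], [0, 0, 0]], [1, [0, 0, 2], [0, 0, 0]], [1, [0, 0, 2], [0, 0, 0]], [1, [0, 0, 2], [0, 0, 0]], [1, [0, 0, 1.5], [0, 0, 0]], [1, [0, 0, 0.9], [0, 0, 0]], [1, [0, 0, 0.2], [0, 0, 0]], [1, [0, 0, 0.2], [0, 0, 0]], [1, [0, 0, 0.1], [0, 0, 0]], [1, [0, 0, 0], [0, 0, 0]]])

```text
clock: 13.55
position: [0.5512, -0.3536, 0.0833]
ee_rot: [0.126, 3.138, -0.001]
ft_force: [-0.8, 0.6, -4.3]
finger_gap: 0.0494
gripper_force: 50.0
```

```bash
python3 go.py
```

```text
t 13.55 pos [ 0.551 -0.354  0.083] psi 85.4 tilt [ 0.001 -0.001] q [-0.693  0.539  0.021  1.052  0.    -0.613] F [-0.819  0.62  -4.281] T [0.005 0.001 0.018] gap 0.0494330840510923 49.99324858188629
```

Request:
arm_command(increments=[[1, [0, 0, 0.15], [0, 0, 0]], [1, [0, 0, 0.15], [0, 0, 0]], [1, [0, 0, 0.15], [0, 0, 0]], [1, [0, 0, 0], [0, 0, 0]]])

```text
clock: 13.95
position: [0.5506, -0.3532, 0.0778]
ee_rot: [-0.126, -3.139, -0.001]
ft_force: [0.0, 1.1, -5.1]
finger_gap: 0.0497
gripper_force: 50.1
```

Request:
arm_command(increments=[[1, [0, 0, 0.1], [0, 0, 0]], [1, [0, 0, 0.1], [0, 0, 0]], [1, [0, 0, 0], [0, 0, 0]]])

```text
clock: 14.25
position: [0.5509, -0.3534, 0.0769]
ee_rot: [0.126, 3.138, -0.0]
ft_force: [-1.5, 0.8, 1.6]
finger_gap: 0.0492
gripper_force: 50.5
```

Request:
arm_command(increments=[[1, [0, 0, 0.05], [0, 0, 0]], [0.35, [0, 0, 0], [0, 0, 0]], [0.3, [0, 0, 0], [0, 0, 0]], [0.2, [0, 0, 0], [0, 0, 0]], [0, [0, 0, 0], [0, 0, 0]], [0, [0, 0, 0], [0, 0, 0]], [0, [0, 0, -1.5], [0, 0, 0]], [0, [0, 0, -3], [0, 0, 0]], [0, [0, 0, -4], [0, 0, 0]], [0, [0, 0, -4], [0, 0, 0]], [0, [0, 0, 0], [0, 0, 0]]])

```text
clock: 15.35
position: [0.5533, -0.3554, 0.2076]
ee_rot: [0.126, 3.13, -0.01]
ft_force: [0.6, 0.2, 0.8]
finger_gap: 0.0854
gripper_force: 0.0
```

```bash
python3 - <<'E'
from h import *
from workcell import bot
T=bot.capture('top');pickle.dump(T,open('top3.pkl','wb'));S=bot.capture('side');pickle.dump(S,open('side3.pkl','wb'))
a=cv2.resize(T['image'][230:295,175:285],None,fx=7,fy=7,interpolation=cv2.INTER_CUBIC);cv2.imwrite('pics/f.png',a)
cv2.imwrite('pics/g.png',S['image'])
E
python3 go.py
```

```text
t 15.45 pos [ 0.551 -0.354  0.202] psi 85.4 tilt [ 0.002 -0.002] q [-0.693  0.479  0.221  1.31   0.    -0.613] F [-0.226  0.162 -0.544] T [-0.001 -0.058 -0.043] gap 0.08540546591647245 0.0
```

View pics/f.png

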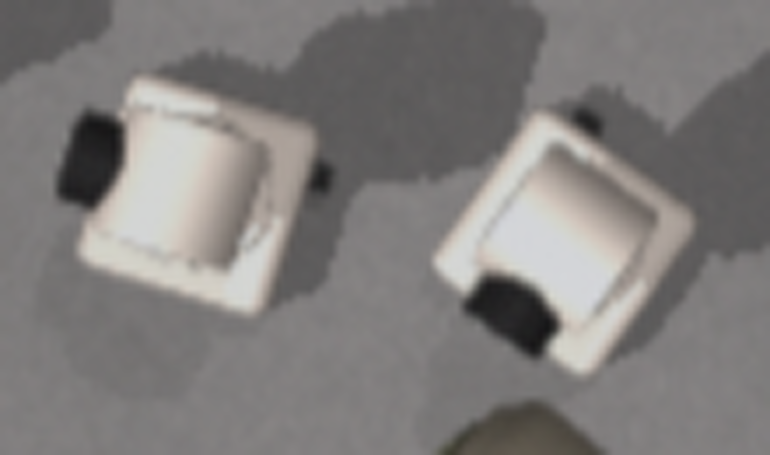

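View pics/g.png

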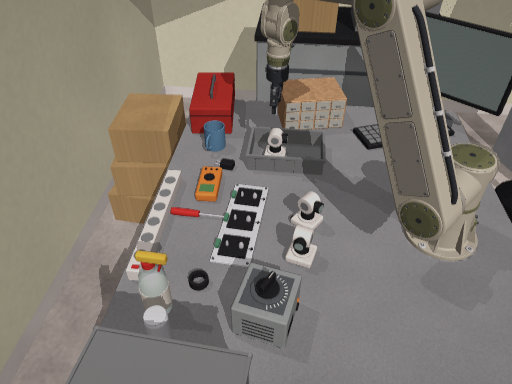

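Side view: done1 stands upright in the tote at (276,142), the knob is off, and the board is empty. Crop f: A's foot corners are (137,75), (317,128), (258,315), (82,255) with the lens at (92,158). B's are (537,110), (693,222), (587,378), (437,262) with the lens at (512,315).

```bash
python3 - <<'E'
from h import *
np.set_printoptions(precision=4,suppress=True)
T=load('top3');f=lambda x,y:(x/7+175-.43,y/7+230-.43)
def ang(v):return np.degrees(np.arctan2(v[1],v[0]))
for n,P,D,L in(('A',((137,75),(317,128),(258,315),(82,255)),((130,112),(268,150),(215,270),(95,232)),(92,158)),('B',((537,110),(693,222),(587,378),(437,262)),((553,148),(660,218),(588,330),(482,240)),(512,315))):
    q=np.array([ray(T,f(*p),.024)[:2] for p in P])
    L3=ray(T,f(*L),.09)[:2]
    a=[ang(q[i]-q[i-1])%90 for i in range(4)];d=ang(L3-q.mean(0))
    print(n,q.mean(0),a,'lens dir',d,'drum',np.mean([ray(T,f(*p),.1)[:2] for p in D],0),'lens',L3)
E
python3 go.py
```

```text
A [0.4366 0.1405] [np.float64(75.11903537341956), np.float64(74.91862309929049), np.float64(74.10572881200915), np.float64(72.71821421697861)] lens dir 72.8282319362491 drum [0.4352 0.1408] lens [0.4471 0.1746]
B [ 0.4201 -0.0047] [np.float64(57.69577272504765), np.float64(55.64373903686028), np.float64(56.42231339797655), np.float64(53.92337091279748)] lens dir 146.1795212442311 drum [ 0.4223 -0.0073] lens [0.3919 0.0142]
t 15.45 pos [ 0.551 -0.354  0.202] psi 85.4 tilt [ 0.002 -0.002] q [-0.693  0.479  0.221  1.31   0.    -0.613] F [-0.226  0.162 -0.544] T [-0.001 -0.058 -0.043] gap 0.08540546591647245 0.0
```

```bash
python3 go.py .422 -.006 .2 85.4 .422 -.006 .2 56
```

```text
t 15.45 pos [ 0.551 -0.354  0.202] psi 85.4 tilt [ 0.002 -0.002] q [-0.693  0.479  0.221  1.31   0.    -0.613] F [-0.226  0.162 -0.544] T [-0.001 -0.058 -0.043] gap 0.08540546591647245 0.0
shift cm [15.695 33.64   0.094] turn [-0.002  0.003  0.   ]
shift cm [0. 0. 0.] turn [0.    0.    0.513]
```

Request:
arm_command(increments=[[0, [1.57, 3.364, 0], [0, 0, 0]], [0, [1.57, 3.364, 0], [0, 0, 0]], [0, [1.57, 3.364, 0], [0, 0, 0]], [0, [1.57, 3.364, 0], [0, 0, 0]], [0, [1.57, 3.364, 0], [0, 0, 0]], [0, [1.57, 3.364, 0], [0, 0, 0]], [0, [1.57, 3.364, 0], [0, 0, 0]], [0, [1.57, 3.364, 0], [0, 0, 0]], [0, [1.57, 3.364, 0], [0, 0, 0]], [0, [1.57, 3.364, 0], [0, 0, 0]]])

```text
clock: 16.45
position: [0.4194, -0.004, 0.1989]
ee_rot: [-0.127, -3.136, -0.001]
ft_force: [0.4, 0.7, -0.1]
finger_gap: 0.0857
gripper_force: 0.0
```

Request:
arm_command(increments=[[0, [0, 0, 0], [0, 0, 0.13]], [0, [0, 0, 0], [0, 0, 0.13]], [0, [0, 0, 0], [0, 0, 0.13]], [0, [0, 0, 0], [0, 0, 0.123]], [0, [0, 0, 0], [0, 0, 0]], [0, [0, 0, 0], [0, 0, 0]]])

```text
clock: 17.05
position: [0.4205, -0.0053, 0.1995]
ee_rot: [-0.913, -3.004, 0.0]
ft_force: [0.4, 0.1, -0.3]
finger_gap: 0.0851
gripper_force: 0.0
```

```bash
python3 go.py .422 -.006 .073 56
```

```text
t 17.05 pos [ 0.42  -0.005  0.199] psi 56.17 tilt [-0.002  0.001] q [-0.204  0.03  -0.377  1.165  0.     0.386] F [ 0.423  0.083 -0.27 ] T [-0.022  0.002  0.031] gap 0.0851052406586448 0.0
shift cm [-0.194  0.034 12.646] turn [-0.001 -0.002  0.003]
```

Request:
arm_command(increments=[[0, [-0.15, 0, 1.8], [0, 0, 0]], [0, [0, 0, 2], [0, 0, 0]], [0, [0, 0, 2], [0, 0, 0]], [0, [0, 0, 2], [0, 0, 0]], [0, [0, 0, 2], [0, 0, 0]], [0, [0, 0, 1.8], [0, 0, 0]], [0, [0, 0, 1], [0, 0, 0]], [0, [0, 0, 0], [0, 0, 0]]])

```text
clock: 17.85
position: [0.4211, -0.006, 0.0732]
ee_rot: [-0.916, -3.002, 0.0]
ft_force: [-0.2, 0.9, 0.0]
finger_gap: 0.0855
gripper_force: 0.0
```

Request:
arm_command(increments=[[0.2, [0, 0, 0], [0, 0, 0]], [0.3, [0, 0, 0], [0, 0, 0]], [0.35, [0, 0, 0], [0, 0, 0]], [0.4, [0, 0, 0], [0, 0, 0]], [0.45, [0, 0, 0], [0, 0, 0]], [1, [0, 0, 0], [0, 0, 0]], [1, [0, 0, 0], [0, 0, 0]], [1, [0, 0, 0], [0, 0, 0]], [1, [0, 0, 0], [0, 0, 0]]], squeeze=45)

```text
clock: 18.75
position: [0.4227, -0.0071, 0.0753]
ee_rot: [0.919, 3.003, -0.003]
ft_force: [-2.8, -4.5, 6.1]
finger_gap: 0.0497
gripper_force: 45.9
```

Request:
arm_command(increments=[[1, [0, 0, -0.5], [0, 0, 0]], [1, [0, 0, -1], [0, 0, 0]], [1, [0, 0, -1.5], [0, 0, 0]], [1, [0, 0, -2], [0, 0, 0]], [1, [0, 0, -2], [0, 0, 0]], [1, [0, 0, -2], [0, 0, 0]], [1, [0, 0, -2], [0, 0, 0]], [1, [0, 0, 0], [0, 0, 0]]])

```text
clock: 19.55
position: [0.4242, -0.0063, 0.1872]
ee_rot: [0.917, 3.0, 0.002]
ft_force: [1.2, -0.2, -4.8]
finger_gap: 0.0494
gripper_force: 47.8
```

```bash
python3 go.py .622 -.097 .18 56 .622 -.097 .18 85.4
```

```text
t 19.55 pos [ 0.424 -0.006  0.187] psi 56.02 tilt [ 0.005 -0.   ] q [-0.205  0.039 -0.399  1.128  0.001  0.388] F [ 1.225 -0.245 -4.829] T [-0.073 -0.149  0.028] gap 0.049422415974883956 47.83078372478485
shift cm [-21.467   3.535   0.822] turn [0.002 0.004 0.   ]
shift cm [0. 0. 0.] turn [ 0.     0.    -0.513]
```

Request:
arm_command(increments=[[1, [-2.15, 0.35, 0], [0, 0, 0]], [1, [-2.15, 0.35, 0], [0, 0, 0]], [1, [-2.15, 0.35, 0], [0, 0, 0]], [1, [-2.15, 0.35, 0], [0, 0, 0]], [1, [-2.15, 0.35, 0], [0, 0, 0]], [1, [-2.15, 0.35, 0], [0, 0, 0]], [1, [-2.15, 0.35, 0], [0, 0, 0]], [1, [-2.15, 0.35, 0], [0, 0, 0]], [1, [-2.15, 0.35, 0], [0, 0, 0]], [1, [-2.15, 0.35, 0], [0, 0, 0]]])

```text
clock: 20.55
position: [0.6204, -0.0974, 0.1827]
ee_rot: [-0.917, -3.002, -0.001]
ft_force: [0.7, 1.0, -4.7]
finger_gap: 0.0493
gripper_force: 47.8
```

Request:
arm_command(increments=[[1, [0, 0, 0], [0, 0, -0.128]], [1, [0, 0, 0], [0, 0, -0.128]], [1, [0, 0, 0], [0, 0, -0.128]], [1, [0, 0, 0], [0, 0, -0.128]], [1, [0, 0, 2], [0, 0, 0]], [1, [0, 0, 2], [0, 0, 0]], [1, [0, 0, 1.2], [0, 0, 0]], [1, [0, 0, 0], [0, 0, 0]], [1, [0, 0, 0], [0, 0, 0]]])

```text
clock: 21.45
position: [0.6201, -0.0973, 0.1322]
ee_rot: [-0.128, -3.138, -0.001]
ft_force: [0.5, -0.6, -4.9]
finger_gap: 0.0495
gripper_force: 48.1
```

```bash
python3 go.py .622 -.097 .12 85.4
python3 - <<'E'
from h import *
from workcell import bot
T=bot.capture('top');pickle.dump(T,open('top4.pkl','wb'));S=bot.capture('side');pickle.dump(S,open('side4.pkl','wb'))
t=cv2.resize(T['image'][150:250,230:330],None,fx=4,fy=4,interpolation=cv2.INTER_CUBIC)
s=cv2.resize(S['image'][150:250,200:300],None,fx=4,fy=4,interpolation=cv2.INTER_CUBIC)
cv2.imwrite('pics/i.png',np.hstack([t,s]))
E
```

```text
t 21.45 pos [ 0.62  -0.097  0.132] psi 85.35 tilt [-0.001  0.001] q [-0.284  0.458  0.015  1.129  0.    -0.202] F [ 0.493 -0.559 -4.947] T [-0.019 -0.007 -0.016] gap 0.049497145048245386 48.05653989315033
shift cm [-0.189  0.044  1.216] turn [ 0.    -0.001 -0.001]
```

View pics/i.png

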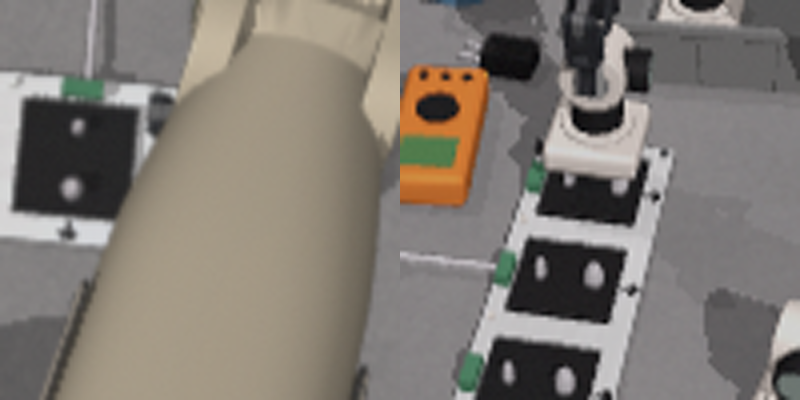

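The side half shows the held camera's foot just above station 3, bottom edge from (547,168) to (633,178), lens to the board's front. Station 2's pad corners are (530,240), (627,250), (608,322), (507,308).

Run:
```python
from h import *
np.set_printoptions(precision=4,suppress=True)
S=load('side4');i=lambda x,y:((x-400)/4+200-.375,y/4+150-.375)
th=np.radians(85.4);uy=np.array([np.cos(th),np.sin(th)]);ux=np.array([uy[1],-uy[0]])
p2=np.mean([ray(S,i(*p),.016)[:2] for p in((530,240),(627,250),(608,322),(507,308))],0)
p3f=np.array([ray(S,i(*p),.016)[:2] for p in((537,213),(634,225))])
print('s2 side',p2,'s3 from side: ',p2-.115*uy,'pad3 front edge mid',p3f.mean(0)-.042*uy, np.linalg.norm(p3f[0]-p3f[1]))
f=np.array([ray(S,i(*p),.0585)[:2] for p in((547,168),(633,178))])
g=np.array([ray(S,i(*p),.0845)[:2] for p in((547,138),(637,150))])
for q in(f,g): print('foot c',q.mean(0)-.04*uy,np.linalg.norm(q[0]-q[1]),'x rel s3',(q.mean(0)-p2)@ux,'y rel s3',(q.mean(0)-p2)@uy-.04+.115)
```

```text
s2 side [0.6324 0.0201] s3 from side:  [ 0.6232 -0.0945] pad3 front edge mid [ 0.6235 -0.0945] 0.08316945301178394
foot c [ 0.6208 -0.1031] 0.07258069882189484 x rel s3 -0.001716327526710138 y rel s3 -0.008793462953690948
foot c [ 0.6197 -0.1098] 0.07571324340338287 x rel s3 -0.0022284068877888898 y rel s3 -0.015523855335534673
```

Request:
arm_command(increments=[[1, [-0.2, 0.05, 0.6], [0, 0, 0]], [1, [0, 0, 1], [0, 0, 0]], [1, [0, 0, 0.5], [0, 0, 0]], [1, [0, 0, 0.3], [0, 0, 0]], [1, [0, 0, 0.2], [0, 0, 0]], [1, [0, 0, 0], [0, 0, 0]]])

```text
clock: 22.15
position: [0.6222, -0.0971, 0.1062]
ee_rot: [-0.128, -3.138, -0.0]
ft_force: [0.1, 0.1, -4.3]
finger_gap: 0.0496
gripper_force: 48.2
```

```bash
python3 go.py .622 -.097 .1 85.4
```

```text
t 22.15 pos [ 0.622 -0.097  0.106] psi 85.34 tilt [-0.001  0.   ] q [-0.282  0.478 -0.02   1.074  0.    -0.201] F [ 0.064  0.098 -4.299] T [-0.002  0.023  0.015] gap 0.04956276408672711 48.19410860538483
shift cm [0.018 0.005 0.622] turn [ 0.    -0.001 -0.001]
```

Request:
arm_command(increments=[[1, [0, 0, 0.2], [0, 0, 0]], [1, [0, 0, 0.2], [0, 0, 0]], [1, [0, 0, 0.2], [0, 0, 0]], [1, [0, 0, 0], [0, 0, 0]]])

```text
clock: 22.55
position: [0.6221, -0.097, 0.1002]
ee_rot: [-0.128, -3.138, -0.0]
ft_force: [1.3, 0.4, -4.8]
finger_gap: 0.0497
gripper_force: 48.2
```

Request:
arm_command(increments=[[1, [0, 0, 0.2], [0, 0, 0]], [1, [0, 0, 0.2], [0, 0, 0]], [1, [0, 0, 0.2], [0, 0, 0]], [1, [0, 0, 0], [0, 0, 0]]])

```text
clock: 22.95
position: [0.6222, -0.0971, 0.0942]
ee_rot: [-0.128, -3.139, -0.0]
ft_force: [1.5, 0.0, -5.4]
finger_gap: 0.0498
gripper_force: 48.2
```

Request:
arm_command(increments=[[1, [0, 0, 0.15], [0, 0, 0]], [1, [0, 0, 0.15], [0, 0, 0]], [1, [0, 0, 0], [0, 0, 0]]])

```text
clock: 23.25
position: [0.6224, -0.0971, 0.0916]
ee_rot: [0.128, 3.139, 0.0]
ft_force: [0.0, 0.2, -5.3]
finger_gap: 0.0493
gripper_force: 48.2
```

Request:
arm_command(increments=[[1, [0, 0, 0.1], [0, 0, 0]], [1, [0, 0, 0.1], [0, 0, 0]], [1, [0, 0, 0], [0, 0, 0]]])

```text
clock: 23.55
position: [0.6229, -0.0973, 0.0913]
ee_rot: [0.128, 3.137, -0.0]
ft_force: [-1.7, 0.3, 5.9]
finger_gap: 0.0491
gripper_force: 49.3
```

Request:
arm_command(increments=[[1, [0, 0, 0.1], [0, 0, 0]], [1, [0, 0, 0.1], [0, 0, 0]], [1, [0, 0, 0], [0, 0, 0]]])

```text
clock: 23.85
position: [0.6231, -0.0974, 0.0912]
ee_rot: [0.128, 3.136, -0.001]
ft_force: [-5.1, -0.1, 15.1]
finger_gap: 0.0493
gripper_force: 50.4
```

Contact came at 0.0913 m, which is the grip height 0.0753 plus the 0.016 pad, so it is fully home. Release, lift and look.

Request:
arm_command(increments=[[1, [0, 0, -0.2], [0, 0, 0]], [0.35, [0, 0, 0], [0, 0, 0]], [0.3, [0, 0, 0], [0, 0, 0]], [0.2, [0, 0, 0], [0, 0, 0]], [0, [0, 0, 0], [0, 0, 0]], [0, [0, 0, 0], [0, 0, 0]], [0, [0, 0, -1.5], [0, 0, 0]], [0, [0, 0, -3], [0, 0, 0]], [0, [0, 0, -4], [0, 0, 0]], [0, [0, 0, -3], [0, 0, 0]], [0, [0, 0, 0], [0, 0, 0]]])

```text
clock: 24.95
position: [0.625, -0.0978, 0.21]
ee_rot: [0.127, 3.13, -0.003]
ft_force: [0.7, -0.1, 1.1]
finger_gap: 0.0852
gripper_force: 0.0
```

```bash
python3 - <<'E'
from h import *
from workcell import bot
T=bot.capture('top');pickle.dump(T,open('top5.pkl','wb'));S=bot.capture('side');pickle.dump(S,open('side5.pkl','wb'))
t=cv2.resize(T['image'][225:297,155:237],None,fx=5,fy=5,interpolation=cv2.INTER_CUBIC)
s=cv2.resize(S['image'][170:278,195:290],None,fx=360/108,fy=360/108,interpolation=cv2.INTER_CUBIC)
cv2.imwrite('pics/j.png',np.hstack([t,s]));print(t.shape,s.shape)
E
python3 go.py
```

```text
(360, 410, 3) (360, 317, 3)
t 25.05 pos [ 0.623 -0.097  0.205] psi 85.34 tilt [ 0.002 -0.   ] q [-0.282  0.428  0.151  1.291  0.    -0.201] F [ 0.313  0.35  -2.168] T [-0.044 -0.052  0.   ] gap 0.08551875715548564 0.0
```

View pics/j.png

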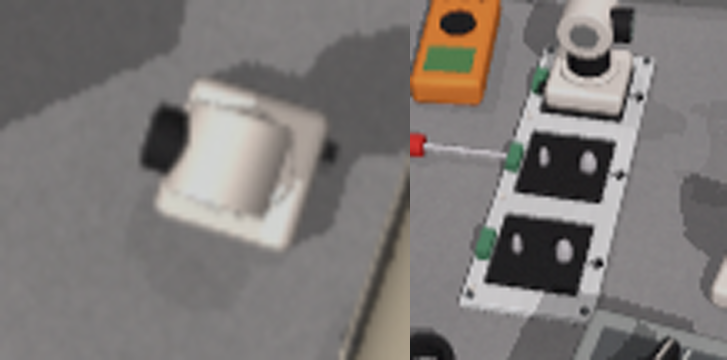

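B sits flush on station 3 and A has not moved. Its foot corners, (198,80), (328,118), (286,250) and (157,209), match the earlier ones.

```bash
python3 go.py .436 .1405 .2 85.4 .436 .1405 .2 -16
```

```text
t 25.05 pos [ 0.623 -0.097  0.205] psi 85.34 tilt [ 0.002 -0.   ] q [-0.282  0.428  0.151  1.291  0.    -0.201] F [ 0.313  0.35  -2.168] T [-0.044 -0.052  0.   ] gap 0.08551875715548564 0.0
shift cm [20.561 22.179  0.485] turn [-0.     0.002 -0.001]
shift cm [0. 0. 0.] turn [0.   0.   1.77]
```

Request:
arm_command(increments=[[0, [2.06, 2.22, 0.05], [0, 0, 0]], [0, [2.06, 2.22, 0.05], [0, 0, 0]], [0, [2.06, 2.22, 0.05], [0, 0, 0]], [0, [2.06, 2.22, 0.05], [0, 0, 0]], [0, [2.06, 2.22, 0.05], [0, 0, 0]], [0, [2.06, 2.22, 0.05], [0, 0, 0]], [0, [2.06, 2.22, 0.05], [0, 0, 0]], [0, [2.06, 2.22, 0.05], [0, 0, 0]], [0, [2.06, 2.22, 0.05], [0, 0, 0]], [0, [2.06, 2.22, 0.05], [0, 0, 0]]])

```text
clock: 26.05
position: [0.4331, 0.1415, 0.1979]
ee_rot: [-0.128, -3.136, 0.001]
ft_force: [0.0, -0.4, -1.2]
finger_gap: 0.0854
gripper_force: 0.0
```

Request:
arm_command(increments=[[0, [0, 0, 0], [0, 0, 0.148]], [0, [0, 0, 0], [0, 0, 0.148]], [0, [0, 0, 0], [0, 0, 0.148]], [0, [0, 0, 0], [0, 0, 0.148]], [0, [0, 0, 0], [0, 0, 0.148]], [0, [0, 0, 0], [0, 0, 0.148]], [0, [0, 0, 0], [0, 0, 0.148]], [0, [0, 0, 0], [0, 0, 0.148]], [0, [0, 0, 0], [0, 0, 0.148]], [0, [0, 0, 0], [0, 0, 0.148]], [0, [0, 0, 0], [0, 0, 0.148]], [0, [0, 0, 0], [0, 0, 0.142]]])

```text
clock: 27.25
position: [0.4339, 0.1407, 0.1979]
ee_rot: [-2.515, -1.881, 0.004]
ft_force: [-0.1, 0.2, 0.7]
finger_gap: 0.0853
gripper_force: 0.0
```

Request:
arm_command(increments=[[0, [0, 0, 0], [0, 0, 0]], [0, [0, 0, 0], [0, 0, 0]]])

```text
clock: 27.45
position: [0.4344, 0.1408, 0.1985]
ee_rot: [-2.506, -1.893, 0.003]
ft_force: [-0.1, -0.2, -0.2]
finger_gap: 0.0857
gripper_force: 0.0
```

```bash
python3 go.py .436 .1405 .073 -16
python3 - <<'E'
from h import *
from workcell import bot
S=bot.capture('side')['image'];S0=load('side5')['image']
# has A moved? compare its foot area
print(np.abs(S[235:265,286:320].astype(int)-S0[235:265,286:320]).mean())
E
```

```text
t 27.45 pos [0.434 0.141 0.199] psi -15.88 tilt [-0.002 -0.   ] q [ 0.137  0.101 -0.303  1.169  0.     1.985] F [-0.061 -0.193 -0.178] T [-0.008  0.001 -0.03 ] gap 0.08566320494272499 0.0
shift cm [ 0.028  0.189 12.552] turn [-0.002  0.001  0.002]
0.9624183006535948
```

A has not moved. Now descend and grip it.

Request:
arm_command(increments=[[0, [0, 0.15, 1.8], [0, 0, 0]], [0, [0, 0, 2], [0, 0, 0]], [0, [0, 0, 2], [0, 0, 0]], [0, [0, 0, 2], [0, 0, 0]], [0, [0, 0, 2], [0, 0, 0]], [0, [0, 0, 1.8], [0, 0, 0]], [0, [0, 0, 0.9], [0, 0, 0]], [0, [0, 0, 0], [0, 0, 0]]])

```text
clock: 28.3
position: [0.4353, 0.1403, 0.0734]
ee_rot: [-2.508, -1.89, 0.004]
ft_force: [0.3, -0.8, 0.6]
finger_gap: 0.0854
gripper_force: 0.0
```

Request:
arm_command(increments=[[0.2, [0, 0, 0], [0, 0, 0]], [0.3, [0, 0, 0], [0, 0, 0]], [0.35, [0, 0, 0], [0, 0, 0]], [0.4, [0, 0, 0], [0, 0, 0]], [0.45, [0, 0, 0], [0, 0, 0]], [1, [0, 0, 0], [0, 0, 0]], [1, [0, 0, 0], [0, 0, 0]], [1, [0, 0, 0], [0, 0, 0]], [1, [0, 0, 0], [0, 0, 0]]], squeeze=45)

```text
clock: 29.2
position: [0.4374, 0.1405, 0.0754]
ee_rot: [2.509, 1.888, 0.003]
ft_force: [0.6, -1.2, 4.8]
finger_gap: 0.0494
gripper_force: 47.5
```

```bash
python3 go.py
```

```text
t 29.2 pos [0.437 0.14  0.075] psi -16.07 tilt [0.002 0.   ] q [ 0.136  0.204 -0.507  0.858 -0.     1.987] F [ 0.617 -1.191  4.768] T [-0.047  0.113  0.084] gap 0.049375768831875104 47.48457133769989
```

Request:
arm_command(increments=[[1, [0, 0, -0.5], [0, 0, 0]], [1, [0, 0, -1], [0, 0, 0]], [1, [0, 0, -1.5], [0, 0, 0]], [1, [0, 0, -2], [0, 0, 0]], [1, [0, 0, -2], [0, 0, 0]], [1, [0, 0, -2], [0, 0, 0]], [1, [0, 0, -1], [0, 0, 0]], [1, [0, 0, 0], [0, 0, 0]]])

```text
clock: 30.0
position: [0.4371, 0.1406, 0.1757]
ee_rot: [2.509, 1.889, 0.003]
ft_force: [0.7, -0.2, -6.7]
finger_gap: 0.0494
gripper_force: 48.6
```

```bash
python3 go.py .641 .1325 .18 -16 .641 .1325 .18 85.35
```

```text
t 30.0 pos [0.437 0.141 0.176] psi -16.07 tilt [0.002 0.   ] q [ 0.136  0.115 -0.344  1.109  0.     1.987] F [ 0.718 -0.182 -6.731] T [ 0.018  0.009 -0.003] gap 0.04938331315599453 48.55381786823273
shift cm [ 4.866 19.817 -0.388] turn [ 0.002 -0.001 -0.001]
shift cm [0. 0. 0.] turn [ 0.     0.    -1.769]
```

Request:
arm_command(increments=[[1, [0.49, 1.98, 0], [0, 0, 0]], [1, [0.49, 1.98, 0], [0, 0, 0]], [1, [0.49, 1.98, 0], [0, 0, 0]], [1, [0.49, 1.98, 0], [0, 0, 0]], [1, [0.49, 1.98, 0], [0, 0, 0]], [1, [0.49, 1.98, 0], [0, 0, 0]], [1, [0.49, 1.98, 0], [0, 0, 0]], [1, [0.49, 1.98, 0], [0, 0, 0]], [1, [0.49, 1.98, 0], [0, 0, 0]], [1, [0.49, 1.98, 0], [0, 0, 0]]])

```text
clock: 31.0
position: [0.64, 0.1326, 0.1722]
ee_rot: [-2.508, -1.888, 0.005]
ft_force: [-0.1, 1.8, -6.2]
finger_gap: 0.0497
gripper_force: 49.6
```

Request:
arm_command(increments=[[1, [0, 0, 0], [0, 0, -0.1475]], [1, [0, 0, 0], [0, 0, -0.1475]], [1, [0, 0, 0], [0, 0, -0.1475]], [1, [0, 0, 0], [0, 0, -0.1475]], [1, [0, 0, 0], [0, 0, -0.1475]], [1, [0, 0, 0], [0, 0, -0.1475]], [1, [0, 0, 0], [0, 0, -0.1475]], [1, [0, 0, 0], [0, 0, -0.1475]], [1, [0, 0, 0], [0, 0, -0.1475]], [1, [0, 0, 0], [0, 0, -0.1475]], [1, [0, 0, 0], [0, 0, -0.1475]], [1, [0, 0, 0], [0, 0, -0.1475]]])

```text
clock: 32.2
position: [0.6392, 0.1327, 0.1721]
ee_rot: [-0.118, -3.135, 0.001]
ft_force: [0.3, 0.7, -7.2]
finger_gap: 0.0496
gripper_force: 51.0
```

Request:
arm_command(increments=[[1, [0, 0, 2], [0, 0, 0]], [1, [0, 0, 2], [0, 0, 0]], [1, [0, 0, 0.5], [0, 0, 0]], [1, [0, 0, 0], [0, 0, 0]], [1, [0, 0, 0], [0, 0, 0]]])

```text
clock: 32.7
position: [0.6404, 0.1328, 0.1296]
ee_rot: [-0.128, -3.139, -0.0]
ft_force: [1.4, 0.0, -6.3]
finger_gap: 0.0498
gripper_force: 51.0
```

```bash
python3 go.py .641 .1325 .11 85.35
python3 - <<'E'
from h import *
from workcell import bot
S=bot.capture('side');pickle.dump(S,open('side6.pkl','wb'))
crop(S['image'],190,170,110,110,5,'pics/k.png')
E
```

```text
t 32.7 pos [0.64  0.133 0.13 ] psi 85.34 tilt [-0.  0.] q [0.082 0.509 0.09  1.152 0.    0.163] F [ 1.4    0.004 -6.279] T [-0.042 -0.036  0.03 ] gap 0.049793528600635475 50.95059335231781
shift cm [-0.062 -0.022  1.956] turn [ 0. -0. -0.]
```

View pics/k.png

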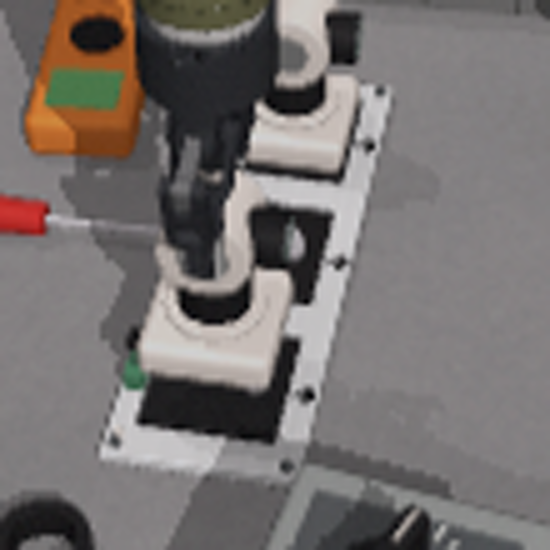

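The held camera is above station 1, lens to the front. Its foot's bottom edge runs from (145,372) to (270,390), and the pad's near edge from (138,425) to (275,443).

Run:
```python
from h import *
S=load('side6');k=lambda x,y:(x/5+190-.4,y/5+170-.4)
th=np.radians(85.35);uy=np.array([np.cos(th),np.sin(th)]);ux=np.array([uy[1],-uy[0]])
p=np.array([ray(S,k(*q),.016)[:2] for q in((138,425),(275,443))]);f=np.array([ray(S,k(*q),.0545)[:2] for q in((145,372),(270,390))])
print((f.mean(0)-p.mean(0))@ux,(f.mean(0)-p.mean(0))@uy+.002,np.linalg.norm(f[0]-f[1]),np.linalg.norm(p[0]-p[1]))
```

```text
-0.00017977137157805734 -0.005550506710742565 0.07459027227870034 0.08271522289377875
```

Request:
arm_command(increments=[[1, [-0.1, -0.02, 0.6], [0, 0, 0]], [1, [0, 0, 0.8], [0, 0, 0]], [1, [0, 0, 0.5], [0, 0, 0]], [1, [0, 0, 0.3], [0, 0, 0]], [1, [0, 0, 0], [0, 0, 0]]])

```text
clock: 33.25
position: [0.6407, 0.1324, 0.1067]
ee_rot: [-0.128, -3.137, 0.0]
ft_force: [0.4, 1.2, -7.1]
finger_gap: 0.0492
gripper_force: 51.2
```

Request:
arm_command(increments=[[1, [0, 0, 0.2], [0, 0, 0]], [1, [0, 0, 0.2], [0, 0, 0]], [1, [0, 0, 0], [0, 0, 0]]])

```text
clock: 33.55
position: [0.6412, 0.1325, 0.1034]
ee_rot: [-0.128, -3.139, -0.0]
ft_force: [-0.1, 0.4, -6.2]
finger_gap: 0.0494
gripper_force: 51.2
```

Request:
arm_command(increments=[[1, [0, 0, 0.2], [0, 0, 0]], [1, [0, 0, 0.2], [0, 0, 0]], [1, [0, 0, 0], [0, 0, 0]]])

```text
clock: 33.85
position: [0.6411, 0.1324, 0.0992]
ee_rot: [-0.128, -3.138, -0.0]
ft_force: [-0.3, -0.3, -5.7]
finger_gap: 0.0493
gripper_force: 51.2
```

Request:
arm_command(increments=[[1, [0, 0, 0.2], [0, 0, 0]], [1, [0, 0, 0.2], [0, 0, 0]], [1, [0, 0, 0], [0, 0, 0]]])

```text
clock: 34.15
position: [0.6411, 0.1324, 0.0952]
ee_rot: [-0.128, -3.139, 0.0]
ft_force: [-0.4, 0.1, -6.4]
finger_gap: 0.0491
gripper_force: 51.2
```

Request:
arm_command(increments=[[1, [0, 0, 0.2], [0, 0, 0]], [1, [0, 0, 0.15], [0, 0, 0]], [1, [0, 0, 0], [0, 0, 0]]])

```text
clock: 34.45
position: [0.6412, 0.1325, 0.0917]
ee_rot: [-0.128, -3.139, -0.0]
ft_force: [-0.3, 0.5, -6.9]
finger_gap: 0.0495
gripper_force: 51.2
```

Request:
arm_command(increments=[[1, [0, 0, 0.1], [0, 0, 0]], [1, [0, 0, 0.1], [0, 0, 0]], [1, [0, 0, 0.1], [0, 0, 0]], [1, [0, 0, 0], [0, 0, 0]]])

```text
clock: 34.85
position: [0.6413, 0.1325, 0.0914]
ee_rot: [0.127, 3.137, -0.0]
ft_force: [-4.7, -0.6, 7.2]
finger_gap: 0.0493
gripper_force: 52.6
```

Home again at 0.0914 m. Release, lift, and go back above the knob.

Request:
arm_command(increments=[[1, [0, 0, -0.1], [0, 0, 0]], [0.35, [0, 0, 0], [0, 0, 0]], [0.3, [0, 0, 0], [0, 0, 0]], [0.2, [0, 0, 0], [0, 0, 0]], [0, [0, 0, 0], [0, 0, 0]], [0, [0, 0, 0], [0, 0, 0]], [0, [0, 0, -1.5], [0, 0, 0]], [0, [0, 0, -3], [0, 0, 0]], [0, [0, 0, -4], [0, 0, 0]], [0, [0, 0, -4], [0, 0, 0]], [0, [0, 0, -2], [0, 0, 0]], [0, [0, 0, 0], [0, 0, 0]]])

```text
clock: 36.05
position: [0.6434, 0.1326, 0.2395]
ee_rot: [0.127, 3.131, 0.002]
ft_force: [0.1, -0.3, 0.2]
finger_gap: 0.0856
gripper_force: 0.0
```

```bash
python3 go.py .525 .359 .235 85.35 .525 .359 .235 157
```

```text
t 36.05 pos [0.643 0.133 0.239] psi 85.34 tilt [0.008 0.001] q [0.081 0.472 0.301 1.392 0.    0.162] F [ 0.071 -0.273  0.203] T [-0.062 -0.034 -0.009] gap 0.08558890372702989 0.0
shift cm [13.642 21.601  0.373] turn [ 0.001  0.008 -0.   ]
shift cm [0. 0. 0.] turn [ 0.     0.    -1.251]
```

Request:
arm_command(increments=[[0, [1.7, 2.7, 0], [0, 0, 0]], [0, [1.7, 2.7, 0], [0, 0, 0]], [0, [1.7, 2.7, 0], [0, 0, 0]], [0, [1.7, 2.7, 0], [0, 0, 0]], [0, [1.7, 2.7, 0], [0, 0, 0]], [0, [1.7, 2.7, 0], [0, 0, 0]], [0, [1.7, 2.7, 0], [0, 0, 0]], [0, [1.7, 2.7, 0], [0, 0, 0]]])

```text
clock: 36.85
position: [0.5221, 0.3596, 0.2334]
ee_rot: [-0.128, -3.137, 0.001]
ft_force: [0.2, 0.9, 0.2]
finger_gap: 0.0856
gripper_force: 0.0
```

Request:
arm_command(increments=[[0, [0, 0, 0], [0, 0, -0.139]], [0, [0, 0, 0], [0, 0, -0.139]], [0, [0, 0, 0], [0, 0, -0.139]], [0, [0, 0, 0], [0, 0, -0.139]], [0, [0, 0, 0], [0, 0, -0.139]], [0, [0, 0, 0], [0, 0, -0.139]], [0, [0, 0, 0], [0, 0, -0.139]], [0, [0, 0, 0], [0, 0, -0.139]], [0, [0, 0, 0], [0, 0, -0.139]], [0, [0, 0, 0], [0, 0, 0]], [0, [0, 0, 0], [0, 0, 0]]])

```text
clock: 37.95
position: [0.523, 0.3586, 0.234]
ee_rot: [1.729, -2.621, -0.0]
ft_force: [0.3, -0.1, 0.1]
finger_gap: 0.0856
gripper_force: 0.0
```

```bash
python3 go.py .525 .359 .143 157
python3 - <<'E'
from h import *
from workcell import bot
S=bot.capture('side');T=bot.capture('top')
s=cv2.resize(S['image'][110:300,190:340],None,fx=3,fy=3,interpolation=cv2.INTER_CUBIC)
cv2.imwrite('pics/l.png',s)
E
```

```text
t 37.95 pos [0.523 0.359 0.234] psi 156.83 tilt [-0.001 -0.001] q [ 0.475  0.433  0.227  1.367  0.    -0.692] F [ 0.317 -0.057  0.069] T [0.006 0.027 0.023] gap 0.08557038053859393 0.0
shift cm [-0.127 -0.178  9.101] turn [ 0.001 -0.001 -0.003]
```

View pics/l.png

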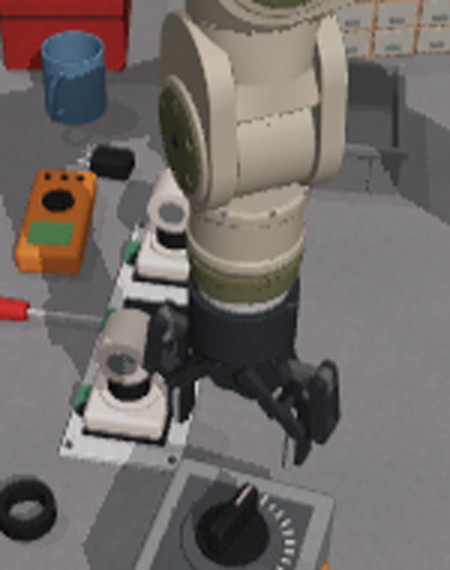

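Both cameras are flush on stations 1 and 3, at (125,400) and (165,250). No others are waiting, and the knob is still off. Now grip the knob and turn it clockwise.

Request:
arm_command(increments=[[0, [-0.1, -0.15, 1.8], [0, 0, 0]], [0, [0, 0, 1.8], [0, 0, 0]], [0, [0, 0, 1.8], [0, 0, 0]], [0, [0, 0, 1.8], [0, 0, 0]], [0, [0, 0, 1.7], [0, 0, 0]], [1, [0, 0, 0], [0, 0, 0]], [1, [0, 0, 0], [0, 0, 0]], [1, [0, 0, 0], [0, 0, 0]], [1, [0, 0, 0], [0, 0, 0]], [1, [0, 0, 0], [0, 0, 0]], [1, [0, 0, 0], [0, 0, 0]], [1, [0, 0, 0], [0, 0, 0]]], squeeze=30)

```text
clock: 39.25
position: [0.5241, 0.3601, 0.1474]
ee_rot: [-1.734, 2.619, 0.004]
ft_force: [-4.8, 1.8, 5.2]
finger_gap: 0.0147
gripper_force: 29.3
```

Request:
arm_command(increments=[[1, [0, 0, 0], [0, 0, 0.13]], [1, [0, 0, 0], [0, 0, 0.13]], [1, [0, 0, 0], [0, 0, 0.13]], [1, [0, 0, 0], [0, 0, 0.13]], [1, [0, 0, 0], [0, 0, 0.13]], [1, [0, 0, 0], [0, 0, 0.13]], [1, [0, 0, 0], [0, 0, 0.13]], [1, [0, 0, 0], [0, 0, 0.13]], [1, [0, 0, 0], [0, 0, 0.13]], [1, [0, 0, 0], [0, 0, 0.13]]])

```text
clock: 40.25
position: [0.5234, 0.3603, 0.1474]
ee_rot: [-0.211, -3.133, -0.004]
ft_force: [-5.5, 2.1, 4.7]
finger_gap: 0.0135
gripper_force: 29.3
```

Request:
arm_command(increments=[[1, [0, 0, 0], [0, 0, 0.13]], [1, [0, 0, 0], [0, 0, 0.13]], [1, [0, 0, 0], [0, 0, 0.13]], [1, [0, 0, 0], [0, 0, 0.13]], [1, [0, 0, 0], [0, 0, 0.13]], [1, [0, 0, 0], [0, 0, 0.13]], [1, [0, 0, 0], [0, 0, 0.13]], [1, [0, 0, 0], [0, 0, 0.13]], [1, [0, 0, 0], [0, 0, 0.13]], [1, [0, 0, 0], [0, 0, 0.13]], [1, [0, 0, 0], [0, 0, 0]]])

```text
clock: 41.35
position: [0.524, 0.3609, 0.1474]
ee_rot: [-2.06, -2.368, -0.004]
ft_force: [-4.2, 4.5, 4.4]
finger_gap: 0.0134
gripper_force: 29.3
```

```bash
python3 go.py
```

```text
t 41.35 pos [0.524 0.361 0.147] psi 7.97 tilt [-0.001  0.004] q [0.475 0.464 0.062 1.168 0.004 1.907] F [-4.212  4.493  4.419] T [ 0.9    0.927 -0.036] gap 0.01338659020442202 29.275568425655365
```

Request:
arm_command(increments=[[1, [0, 0, 0], [0, 0, 0.04]], [1, [0, 0, 0], [0, 0, 0.04]], [1, [0, 0, 0], [0, 0, 0]]])

```text
clock: 41.65
position: [0.5241, 0.3609, 0.1475]
ee_rot: [-2.151, -2.286, -0.004]
ft_force: [-4.5, 4.8, 3.8]
finger_gap: 0.0131
gripper_force: 29.3
```

```bash
python3 go.py
```

```text
t 41.65 pos [0.524 0.361 0.147] psi 3.49 tilt [-0.001  0.004] q [0.475 0.464 0.063 1.168 0.004 1.985] F [-4.542  4.782  3.828] T [ 0.885  0.949 -0.032] gap 0.013142633321926972 29.300251007080078
```

Request:
arm_command(increments=[[1, [0, 0, 0], [0, 0, 0.05]], [1, [0, 0, 0], [0, 0, 0.05]], [1, [0, 0, 0], [0, 0, 0]]])

```text
clock: 41.95
position: [0.5242, 0.3607, 0.1476]
ee_rot: [-2.259, -2.18, -0.003]
ft_force: [-5.1, 3.1, 5.9]
finger_gap: 0.0134
gripper_force: 58.9
```

```bash
python3 go.py
python3 - <<'E'
from h import *
from workcell import bot
S=bot.capture('side')
crop(S['image'],225,255,80,70,7,'pics/m.png')
E
```

```text
t 41.95 pos [0.524 0.361 0.148] psi -2.03 tilt [-0.     0.003] q [0.475 0.464 0.063 1.169 0.003 2.082] F [-5.093  3.127  5.876] T [0.609 0.934 1.654] gap 0.01343246674691691 58.94443136639893
```

View pics/m.png

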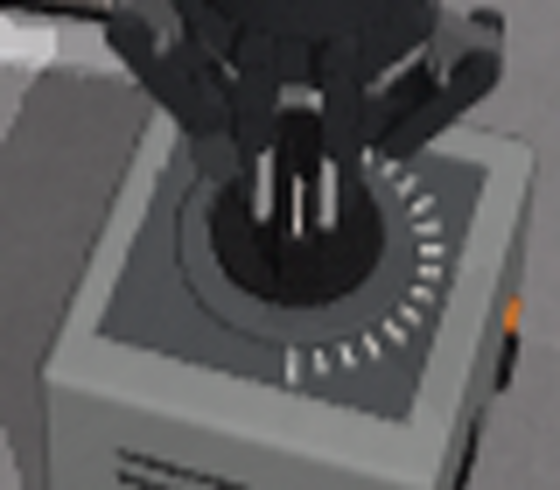

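The clockwise stop is reached at 1.65 N·m, and the white line points at the last tick (292,365). Release and retreat.

Request:
arm_command(increments=[[0, [0, 0, 0], [0, 0, 0]], [0, [0, 0, 0], [0, 0, 0]], [0, [0, 0, 0], [0, 0, 0]], [0, [0, 0, 0], [0, 0, 0]], [0, [0, 0, 0], [0, 0, 0]], [0, [0, 0, 0], [0, 0, 0]], [0, [0, 0, -2], [0, 0, 0]], [0, [0, 0, -3], [0, 0, 0]], [0, [0, 0, -3], [0, 0, 0]], [0, [0, 0, -3], [0, 0, 0]], [0, [0, 0, 0], [0, 0, 0]]])

```text
clock: 43.1
position: [0.527, 0.36, 0.2612]
ee_rot: [2.263, 2.175, 0.012]
ft_force: [0.8, -0.2, 0.2]
finger_gap: 0.0854
gripper_force: 0.0
```

Run:
```python
from h import *
from workcell import bot
S=bot.capture('side')
cv2.imwrite('pics/n.png',cv2.resize(S['image'][110:330,190:340],None,fx=2.7,fy=2.7,interpolation=cv2.INTER_CUBIC))
```

```text
(no output)
```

View pics/n.png

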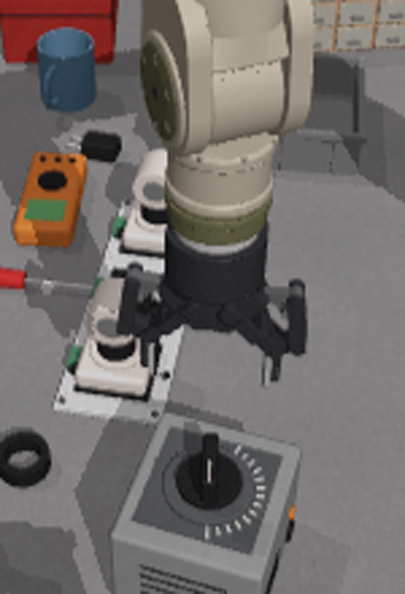

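The knob points at the full-power tick (208,535), both cameras are seated on the board, and the gripper is clear.

```bash
python3 -c "
from workcell import bot
print(bot.job_done())"
```

```text
the job is handed in; nothing more can be done
None
```

I handed the job in at about 43 s: the knob was turned off first, the one finished camera was stood upright in the tote, both waiting cameras were seated home on stations 1 and 3 with lenses to the arrows, and the knob was then turned clockwise to its full-power stop; the hand-in returned no verdict.

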